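# Unlock the heavy-duty hole punch

## Task

Make the heavy-duty hole punch ready for use: draw the locking pin out of its slanting bore, park it upright in the notched rest on the punch's right-hand side (seen from its handle), collar fully down in its recess, and then raise the punch's lever all the way up to its stop and leave it there. Do not shift or knock over the bottle, the pen cup and the glue stick that stand round the punch.

Things in the scene. Friction and masses are not known exactly. Their poses are not given: they have to be found in the camera images.
- punch: grey two-hole desk punch, fixed. Base 160 x 120 x 22 mm; origin at the centre of its underside, x to its back, y to its left, z up; front (-x), with the lever's handle, roughly to the robot. Guide head (x 0 to 55, y +-56 mm) up to z 61 mm; top of the bore's boss 136 mm. Close behind stands a printer, 220 mm tall: near wall at world x = 0.61, y -0.46 to -0.14; keep gripper and wrist clear of it.
- pin: loose steel locking pin, 96 mm long, that holds the lever down. Origin on its axis at the collar's underside; z along its axis to the grip. Shank 8 mm diameter, z -46 to 0 mm; collar 20 mm diameter, 0 to 4 mm; dark round grip 16 mm diameter, 4 to 50 mm. At the start it stands in the slanting bore, collar on the boss, so its z leans 28 degrees to the punch's front.
- bore_mouth (a point): centre of the bore's mouth on the boss (28 mm square), at (23.7, 0, 129.4) mm of the punch; axes as the punch's. The bore, 10 mm wide, leans 28 degrees from vertical to the front: it points out along (-0.469, 0, 0.883) of the punch. It runs 26 mm through the boss and 18 mm on into the lever's hub: draw the pin 46 mm along that line to clear it.
- notch_seat (a point): place of the pin's origin when parked (pin upright): in the ledge of the pin rest, at (0, -88, 56) mm of the punch; axes as the punch's. Ledge x +-25, y -60 to -113 mm; floor 6 mm thick at z 56, rim at z 60 mm. Slot for the shank 13 mm wide, open to the outside (-y), closed behind the seat. Recess for the collar 25 x 25 x 4 mm: bring the collar in above the rim, then lower it.
- lever_axle (a point): centre of the lever's hinge axle, on the punch at (50, 0, 80) mm; the axle runs along the punch's y; axes as the punch's.
- lever_grip (a point): centre of the round rubber handle bar across the front end of the fork lever: 18 mm diameter, 71 mm long, along the punch's y, 166 mm from the axle; 65 mm above the desk while the lever is down. The lever's two flat arms run back from its ends at y = +-40 mm, 8 mm thick.
- lever (a joint): angle of the lever in rad: 0 down, 1.05 up at its stop. It stays where it is left (friction; about 5 N at the handle to lift). While the pin is in its bore it is locked: it only rattles, up to about 0.13.
- water_bottle: clear bottle, 65 mm diameter, 212 mm tall, loose; origin at the centre of its foot. Leave it standing where it is.
- pen_cup: black pen cup with scissors and pens, about 78 x 109 mm over all and 160 mm tall, loose; origin under it on the desk, cup's centre 12 mm from it towards its -y. Leave it standing where it is.
- glue_stick: glue stick, 27 mm diameter, 94 mm tall, standing loose; origin at the centre of its foot. Leave it standing where it is.

How it is judged:
By the outcome, as a careful person would: the job done as asked, in the order asked, and still so for the second after the job is handed in, with the robot touching nothing.
It also fails if it takes over 45 s, if anything falls off the work surface, if the arm or the gripper's body presses on something with over 40 N, if the wrist force passes 120 N, or if a joint passes its speed limit or range.

## Robot

A 6-joint arm with a two-finger parallel gripper is mounted at the origin on a cart in front of the work surface, level with it; the furniture and walls round the work are solid. World frame = base frame: x ahead of the robot, y to its left, z up, the work surface at z = 0. Lengths are in mm, angles in rad, forces in N, time in s.
With the tool pointing down it reaches from about 400 to 925 mm from the base axis. Payload 12.5 kg.
Tool frame: the origin (TCP) lies midway between the tips of the shut fingers; the grasp point (between the pads) lies 19 mm behind it; z points along the fingers, y is the line along which they close (so a half turn about z gives the same grasp; the last joint's range is limited). The gripper opens to 95 mm and grips with 3 to 60 N. Pads are 20 mm wide; open, the fingers measure 119 mm over their backs; the gripper's body (75 mm by 180 mm) begins 59 mm behind the grasp point.
Start: joints at [-1.242, 0.491, 1.559, -0, 1.092, -0.106], TCP at [263.292, -566.854, 214.661] pointing down, gripper open.
Joint ranges: [-3.1, 3.1], [-0.84, 2.19], [0.05, 2.79], [-1.13, 4.28], [0.06, 2.93], [-2.69, 2.69]. Speed limits (rad/s): [2.22, 2.22, 2.79, 3.14, 3.14, 3.14].

## Interface

Orientations are given as [roll, pitch, yaw] about the fixed x, y, z axes, in that order (R = Rz(yaw) Ry(pitch) Rx(roll)).
In Python, from cell import env gives the robot as it stands.
- The arm moves only by the shell command python3 -m inch 'ROWS'. ROWS is JSON, a list of rows, each a list of 7 numbers: the turn, a rotation vector about the tool's x, y, z in rad, then the shift along the tool's x, y, z in cm, then the closure, from -1 (fully open) to 1 (shut). A call has 1 to 20 rows; each row shifts and turns the commanded pose from where the row before left it, along the tool's axes as they then stand; what a row does not reach is not made up. A row lasts 1/8 s, in which the tool goes at most 62.5 mm and 10.7 degrees, less where a joint would pass 70% of its speed; a pose out of reach is approached as far as the arm can. A call with a gripper value outside its range is refused whole. The fingers move at their own pace and stop on an object; the grip force is fixed at half the most. Time passes only in rows, so rows that do not move let the fingers close. It gives the time, the measured TCP pose, the force, the opening and the grip force at its end, in the units of the state.
- env.state(): the state, without advancing time (a new reading comes with each control period).
- env.read_camera(name): name is "scene" or "top"; returns a dict with "img" (384x512x3 uint8, red, green, blue), "depth" (384x512 float32, mm along the optical axis (not along the pixel's ray), 0 where there is no reading), "fx", "fy", "cx", "cy" (pixels), "D" ([k1, k2, p1, p2, k3] as OpenCV has them; the pictures are not rectified), "position" and "orientation" of the camera in the world. Camera axes: x right, y down, z forward; pixel columns grow to the right and rows downward; lengths in mm; the calibration is good to about 2 mm. A picture is of the moment at which its call begins.
- env.job_done(): hands the job in; it is judged then, once.
Trained networks look in a picture, given as the dict that the camera call returned (one of the last four; its "shot" number tells which), for a name from the list of things; names that differ only in an ending like _2 or _b are one class to them, and where a whole thing is asked for, a point or a joint stands for the part that bears it (a point fixed in the world has none). Each returns a list of dicts, best first, with "score" (0 to 1); they miss things now and then, are a little off and sometimes report something else, mostly with a low value. They report only what shows in the picture. A call takes as long as a camera call.
- env.find_in(picture, target): "centre" ([x, y, z] in mm, in the coordinates of the camera as it stood for that picture, good to about 4 mm: the middle of the surface that is visible of it).
- env.trace(picture, target): "mask" (384x512 bool, what is visible of it).
The state is a dict: "t": time; "joints": joint angles; "qvel": joint speeds; "tau": joint torques, N m; "eef_pos": TCP position; "tcp_rot": TCP orientation; "ft_force": force on the tool from outside, world axes, zero at the start; "moment": the same for the moment, N m; "opening": opening from 0.0 (shut) to 1.0 (fully open); "grip_force": force on a finger pad.
Only numpy, scipy, OpenCV 4.12 (cv2) and the standard library are available. Lean on these libraries where they do the work, as an engineer would, in place of code of your own. Each camera call takes 0.05 s, during which the arm holds its last target. There are 200 camera calls.

## Working session

There is one attempt and no reset: what is moved stays moved. The work goes in short steps, Python scripts to look and compute and a shell command to move; the robot and the scene stay as the last step left them, time stands still between calls to the robot, and variables do not carry over. Pictures are saved under pics/ and viewed, at most 10 in all, crops included, and the job is handed in when it is done.

```bash
ls; mkdir -p pics
cat > h.py <<'E'
import numpy as np, cv2
from scipy.spatial.transform import Rotation as R
from cell import env
def Rc(o): 
    o=np.asarray(o,float)
    return o if o.shape==(3,3) else R.from_euler('xyz',o).as_matrix()
def w(p,c): return Rc(p['orientation'])@np.asarray(c)+np.asarray(p['position'])
def cloud(p,mask):
    v,u=np.nonzero(mask&(p['depth']>0))
    K=np.array([[p['fx'],0,p['cx']],[0,p['fy'],p['cy']],[0,0,1]])
    n=cv2.undistortPoints(np.stack([u,v],1).astype(float)[:,None],K,np.array(p['D'],float))[:,0]
    d=p['depth'][v,u]
    return np.c_[n*d[:,None],d]@Rc(p['orientation']).T+np.asarray(p['position'])
def proj(p,X):
    K=np.array([[p['fx'],0,p['cx']],[0,p['fy'],p['cy']],[0,0,1]])
    c=(np.asarray(X,float).reshape(-1,3)-p['position'])@Rc(p['orientation'])
    return cv2.projectPoints(c,np.zeros(3),np.zeros(3),K,np.array(p['D'],float))[0][:,0]
E
python3 - <<'E'
from h import *
for n in('scene','top'):
    p=env.read_camera(n); cv2.imwrite(f'pics/{n}0.png',p['img'][...,::-1])
    print(n,p['position'],p['orientation'])
    for t in('punch','pin','bore_mouth','notch_seat','lever_axle','lever_grip','water_bottle','pen_cup','glue_stick'):
        r=env.find_in(p,t)[:2]
        print(t,[(round(a['score'],2),w(p,a['centre']).round(1).tolist()) for a in r])
    np.savez(f'{n}0.npz',**{k:p[k] for k in('img','depth')})
print(env.state())
E
```

```text
pics
scene [  86.19250131 -915.44681945  508.81539266] [-2.05944109 -0.01096715 -0.56083904]
punch [(0.74, [449.0, -380.4, 60.9])]
pin [(0.42, [454.8, -381.4, 65.4])]
bore_mouth [(0.76, [455.6, -382.5, 66.8])]
notch_seat [(0.64, [451.8, -380.0, 65.2])]
lever_axle [(0.93, [452.5, -381.7, 63.0])]
lever_grip [(0.9, [414.9, -365.9, 75.3])]
water_bottle [(0.82, [508.4, -547.8, 118.3])]
pen_cup [(0.63, [413.5, -544.9, 85.4])]
glue_stick [(0.94, [400.7, -234.6, 55.9])]
top [ 400.24245718 -288.97342577  967.91055652] [-3.07318768  0.01357855 -1.57111896]
punch [(0.94, [474.7, -350.4, 61.9])]
pin [(0.63, [502.0, -347.7, 164.4])]
bore_mouth [(0.78, [476.9, -346.7, 58.2])]
notch_seat [(0.73, [474.7, -353.6, 60.1])]
lever_axle [(0.55, [475.3, -343.3, 64.1]), (0.3, [463.6, -339.0, 82.8])]
lever_grip []
water_bottle [(0.72, [517.7, -518.7, 165.1])]
pen_cup [(0.82, [417.4, -529.7, 93.6]), (0.66, [517.6, -519.5, 166.1])]
glue_stick [(0.68, [407.4, -228.0, 93.9])]
{'t': 1.0, 'joints': array([-1.24160141e+00,  4.90910366e-01,  1.55889475e+00,  1.27735469e-05,
        1.09168201e+00, -1.05608384e-01]), 'qvel': array([ 2.04030689e-04,  4.07973506e-04, -1.88657472e-03, -1.45297605e-03,
        3.65084380e-04,  9.38897291e-05]), 'tau': array([ 1.73467590e-03, -6.12465119e+01, -2.58431929e+01,  6.94008661e-02,
        4.44836263e-02, -1.10567350e-05]), 'eef_pos': array([ 263.2969332 , -566.86108491,  214.65631135]), 'tcp_rot': array([ 3.14148652e+00, -1.48897724e-07,  4.34797409e-01]), 'ft_force': array([ 0.30826287, -0.10474243,  0.60968816]), 'moment': array([ 0.01405924, -0.05638453,  0.04645184]), 'grip_force': 0.0, 'opening': 0.9976203169777271}
```

View pics/scene0.png

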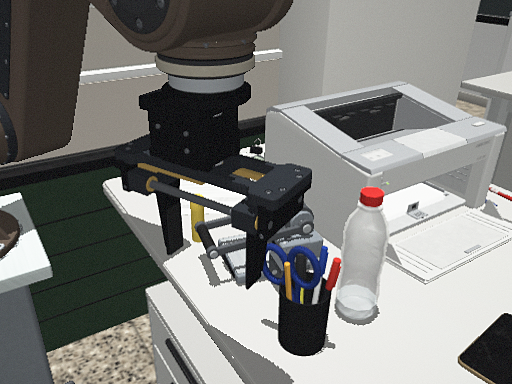

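View pics/top0.png

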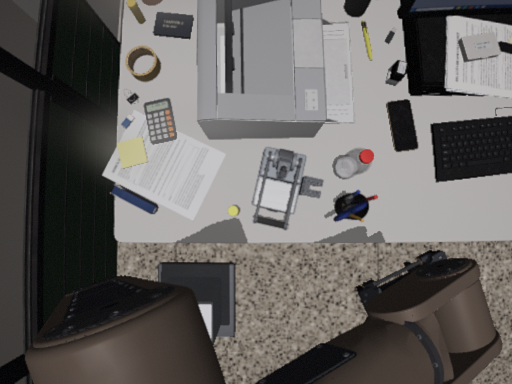

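The scene view has the punch hidden by the gripper. The pen cup is at (303,320) and the bottle at (362,265). The top view shows the whole punch: handle bar at (270,222), pin and boss at (287,160), rest at (312,187), glue stick at (233,211), pen cup at (352,206) and bottle at (355,163). Next I fit the punch pose to the top depth.

```bash
cat > fit.py <<'E'
from h import *
from scipy.optimize import differential_evolution, minimize
p=env.read_camera('top')
P=cloud(p,np.ones((384,512),bool))
P=P[(P[:,0]>325)&(P[:,0]<590)&(P[:,1]>-480)&(P[:,1]<-255)&(P[:,2]>-5)&(P[:,2]<215)]
def H(x,y):
    h=np.zeros_like(x); 
    def box(a,b,c,d,z): 
        m=(x>a)&(x<b)&(y>c)&(y<d); h[m]=np.maximum(h[m],z)
    box(-80,80,-60,60,22); box(0,55,-56,56,61); box(-25,25,-113,-60,60)
    m=(abs(x+115.3)<9)&(abs(y)<35.5); h[m]=65+np.sqrt(81-(x[m]+115.3)**2)
    for s in(-40,40):
        m=(abs(y-s)<4)&(x>-115)&(x<50); h[m]=np.maximum(h[m],80+(x[m]-50)*15/165+6)
    box(12,42,-14,14,130)
    # pin grip
    s=(23.7-x)/.469; m=(abs(y)<8)&(s>4)&(s<50); h[m]=np.maximum(h[m],129.4+s[m]*.883+8/.883)
    return h
def cost(q,P=P):
    c,s=np.cos(q[2]),np.sin(q[2]); d=P[:,:2]-q[:2]
    x=c*d[:,0]+s*d[:,1]; y=-s*d[:,0]+c*d[:,1]
    e=P[:,2]-H(x,y); return np.mean(1-np.exp(-(e/10)**2))
r=differential_evolution(cost,[(430,510),(-380,-320),(-.5,.2)],seed=1,popsize=25,tol=1e-6)
q=r.x; print('pose',q.round(3),r.fun,len(P))
c,s=np.cos(q[2]),np.sin(q[2]); M=np.array([[c,-s,0],[s,c,0],[0,0,1]]); o=np.array([q[0],q[1],0])
D=(P-o)@M
def st(n,m): 
    if m.sum(): print(n,m.sum(),'lo',np.percentile(D[m],3,0).round(1),'mean',D[m].mean(0).round(1),'hi',np.percentile(D[m],97,0).round(1))
st('bar',(D[:,0]<-100)&(D[:,2]>50)); st('ledge',(D[:,1]<-64)&(D[:,2]>45)); st('head',(D[:,2]>54)&(D[:,2]<66)&(D[:,0]>-10)&(D[:,1]>-64))
st('pin',(D[:,2]>145)); st('base',(D[:,2]>15)&(D[:,2]<28))
# bar axis direction
b=D[(D[:,0]<-100)&(D[:,2]>60)]; print('bar slope',np.polyfit(b[:,1],b[:,0],1))
for n,X in dict(bore=(23.7,0,129.4),seat=(0,-88,56),axle=(50,0,80),bar=(-115.3,0,65),pintop=(.25,0,173.6)).items(): print(n,(M@X+o).round(1))
for t in('water_bottle','pen_cup','glue_stick'):
    m=env.trace(p,t)
    if m:
        C=cloud(p,m[0]['mask']); C=C[C[:,2]>25]; print(t,round(m[0]['score'],2),np.percentile(C,4,0).round(),np.percentile(C,96,0).round())
I=cv2.resize(p['img'][120:250,210:400,::-1],None,fx=4,fy=4,interpolation=cv2.INTER_CUBIC)
def L(X,col=(0,0,255)):
    a=((proj(p,np.array(X)@M.T+o)-[210,120]+.5)*4).astype(int); cv2.polylines(I,[a[:,None]],True,col,1)
L([(-80,-60,22),(80,-60,22),(80,60,22),(-80,60,22)]);L([(0,-56,61),(55,-56,61),(55,56,61),(0,56,61)],(0,255,0))
L([(-25,-60,60),(25,-60,60),(25,-113,60),(-25,-113,60)],(255,0,0));L([(-115,-35,74),(-115,35,74)],(0,255,255));L([(23.7,0,129.4),(.25,0,173.6)],(255,0,255))
cv2.imwrite('pics/fit.png',I)
E
python3 fit.py
```

```text
pose [ 4.89557e+02 -3.47044e+02 -2.19000e-01] 0.16059927764864856 7522
bar 264 lo [-123.7  -41.    66.1] mean [-114.1    1.9   72.3] hi [-103.2   43.5   76.7]
ledge 306 lo [ -70.6 -147.6   54.2] mean [ -4.8 -90.2  63.8] hi [ 23.4 -65.4 134.4]
head 554 lo [  0.2 -60.8  56.5] mean [31.3 -0.7 60.6] hi [77.4 54.7 64. ]
pin 70 lo [ -4.6  -5.5 146. ] mean [  7.6   2.3 167.1] hi [ 22.1   9.1 178.1]
base 1134 lo [-79.2 -55.5  18.1] mean [-38.1   2.6  22.5] hi [ 1.9 57.8 25.9]
bar slope [-3.88991040e-03 -1.14110329e+02]
bore [ 512.7 -352.2  129.4]
seat [ 470.4 -432.9   56. ]
axle [ 538.4 -357.9   80. ]
bar [ 377. -322.   65.]
pintop [ 489.8 -347.1  173.6]
water_bottle 0.75 [ 498. -543.   43.] [ 547. -501.  214.]
pen_cup 0.95 [ 389. -566.   33.] [ 449. -484.  157.]
```

View pics/fit.png

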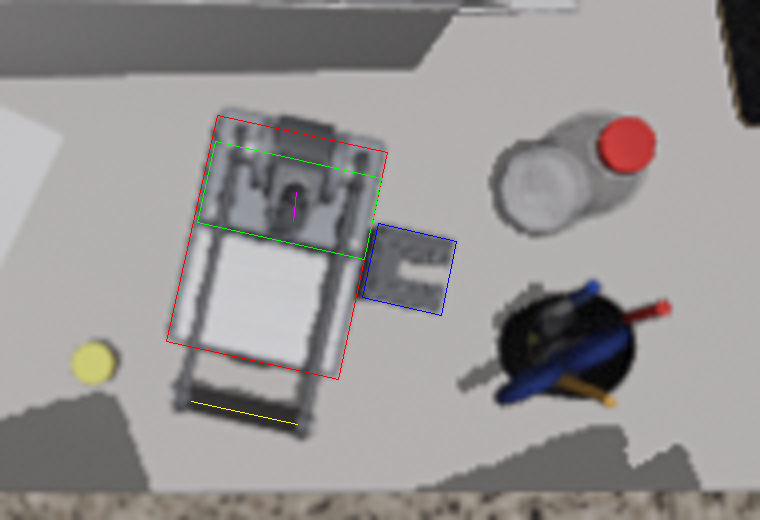

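The overlay fits the punch well: base, ledge at (410,270), bar at (245,412), pin at (295,205). The residuals suggest about +1 mm in y. Now the pre-grasp numbers.

```bash
cat > g.py <<'E'
from h import *
import sys
psi=-0.219; o=np.array([489.8,-346.,0]); M=R.from_euler('z',psi).as_matrix()
W=lambda X: M@np.asarray(X,float)+o
def ori(lean,yaw=psi):   # tool pointing down, leaning (deg) so that the back of the tool is to the front; tool y along +x of yaw
    a=np.radians(lean); Z=np.array([np.sin(a),0,-np.cos(a)]); Y=np.array([np.cos(a),0,np.sin(a)])
    return R.from_euler('z',yaw).as_matrix()@np.c_[np.cross(Y,Z),Y,Z]
def plan(Rt,pt):
    s=env.state(); R0=Rc(s['tcp_rot']); p0=np.array(s['eef_pos'])
    print('t',round(s['t'],2),'pos',p0.round(1),'F',np.round(s['ft_force'],1),'open',round(s['opening'],3),'j',np.round(s['joints'],2))
    print(' rotvec',R.from_matrix(R0.T@Rt).as_rotvec().round(4),'deg',np.degrees(R.from_matrix(R0.T@Rt).magnitude()).round(2))
    print(' shift cm: old axes',(R0.T@(pt-p0)/10).round(3),'new axes',(Rt.T@(pt-p0)/10).round(3))
A=np.array([-.469,0,.883]); bore=np.array([23.7,0,129.4])
E
python3 -c "
from g import *
plan(ori(28),W(bore+A*75)); plan(ori(28),W(bore+A*11))"
```

```text
t 1.2 pos [ 263.3 -566.9  214.7] F [ 0.4 -0.2  0.1] open 1.0 j [-1.24  0.49  1.56 -0.    1.09 -0.11]
 rotvec [-0.4536  0.224  -0.8981] deg 59.06
 shift cm: old axes [ 28.937 -11.187   1.903] new axes [26.48  13.379  9.271]
t 1.2 pos [ 263.3 -566.9  214.7] F [ 0.4 -0.2  0.1] open 1.0 j [-1.24  0.49  1.56 -0.    1.09 -0.11]
 rotvec [-0.4536  0.224  -0.8981] deg 59.06
 shift cm: old axes [31.32  -9.363  7.554] new axes [26.48  13.376 15.67 ]
```

```bash
python3 -m inch '[[0,0,0,0,0,-5,-1],[0,0,0,0,0,-5,-1],[-0.0567,0.028,-0.1123,0,0,0,-1],[-0.0567,0.028,-0.1123,0,0,0,-1],[-0.0567,0.028,-0.1123,0,0,0,-1],[-0.0567,0.028,-0.1123,0,0,0,-1],[-0.0567,0.028,-0.1123,0,0,0,-1],[-0.0567,0.028,-0.1123,0,0,0,-1],[-0.0567,0.028,-0.1123,0,0,0,-1],[-0.0567,0.028,-0.1123,0,0,0,-1]]'; python3 -c "
from g import *
plan(ori(28),W(bore+A*75))"
```

```text
t: 2.45
eef_pos: [263.3, -566.8, 314.9]
tcp_rot: [2.651, 0.002, 1.356]
ft_force: [0.2, 0.5, 0.8]
opening: 0.999
grip_force: 0.0
t 2.45 pos [ 263.3 -566.8  314.9] F [0.2 0.5 0.8] open 0.999 j [-1.44  0.33  1.64  0.53  1.06 -1.46]
 rotvec [ 0.0021 -0.0003  0.0041] deg 0.26
 shift cm: old axes [26.428  8.748 18.149] new axes [26.47   8.677 18.122]
```

```bash
python3 -m inch '[[0,0,0,4.4,1.45,0,-1],[0,0,0,4.4,1.45,0,-1],[0,0,0,4.4,1.45,0,-1],[0,0,0,4.4,1.45,0,-1],[0,0,0,4.4,1.45,0,-1],[0,0,0,4.4,1.45,0,-1],[0,0,0,0,0,4.5,-1],[0,0,0,0,0,4.5,-1],[0,0,0,0,0,4.5,-1],[0,0,0,0,0,2.5,-1],[0,0,0,0,0,0,-1]]'
python3 - <<'E'
from g import *
plan(ori(28),W(bore+A*11))
p=env.read_camera('scene')
C=cloud(p,np.ones((384,512),bool)); D=(C-o)@M
# pin grip region
m=(abs(D[:,1])<25)&(D[:,2]>128)&(D[:,2]<200)&(D[:,0]>-35)&(D[:,0]<60)
print('near pin',m.sum())
I=p['img'].copy()[...,::-1].copy()
for a in ([(23.7,0,129.4),(.25,0,173.6)],[(-115,-35,65),(-115,35,65)],[(-25,-113,60),(25,-113,60)],[(-25,-60,60),(-25,-113,60)]):
    cv2.polylines(I,[proj(p,[W(x) for x in a]).round().astype(int)[:,None]],False,(0,0,255),1)
cv2.imwrite('pics/s1.png',cv2.resize(I[120:340,180:440],None,fx=3,fy=2.7))
for t in('water_bottle','pen_cup','pin'):
    r=env.trace(p,t)
    if r:
        C=cloud(p,r[0]['mask']); print(t,round(r[0]['score'],2),np.percentile(C,4,0).round(),np.percentile(C,96,0).round())
E
```

```text
t: 3.82
eef_pos: [469.0, -341.6, 212.8]
tcp_rot: [2.655, -0.002, 1.353]
ft_force: [-0.0, -0.5, -0.6]
opening: 1.004
grip_force: 0.0
t 3.83 pos [ 469.  -341.6  212.8] F [-0.  -0.5 -0.6] open 1.004 j [-0.88  0.31  1.97  0.6   0.54 -1.13]
 rotvec [-0.0024 -0.0021  0.0001] deg 0.18
 shift cm: old axes [7.000e-03 7.900e-02 8.374e+00] new axes [0.025 0.06  8.374]
near pin 351
water_bottle 0.9 [ 497. -563.   17.] [ 538. -519.  210.]
pen_cup 0.6 [ 384. -570.   13.] [ 449. -488.  151.]
pin 0.7 [ 486. -360.   70.] [ 608. -215.  176.]
```

View pics/s1.png

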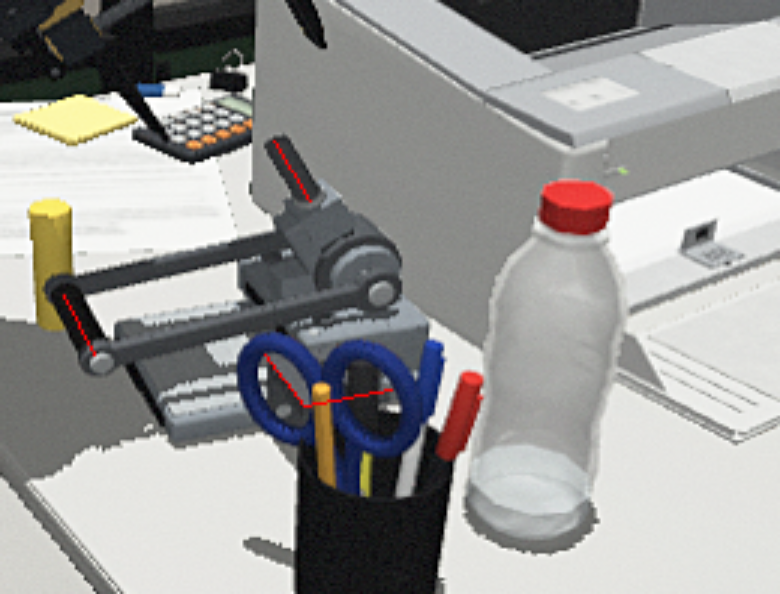

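The overlay lands on the pin, bar and ledge, with the open fingers at (150,120) and (310,20) straddling the pin's axis. Descend and grip.

```bash
python3 -m inch '[[0,0,0,0,0.06,2.1,-1],[0,0,0,0,0,2.1,-1],[0,0,0,0,0,2.1,-1],[0,0,0,0,0,2,-1],[0,0,0,0,0,0,-1],[0,0,0,0,0,0,1],[0,0,0,0,0,0,1],[0,0,0,0,0,0,1],[0,0,0,0,0,0,1],[0,0,0,0,0,0,1],[0,0,0,0,0,0,1],[0,0,0,0,0,0,1],[0,0,0,0,0,0,1]]'; python3 -c "
from g import *
plan(ori(28),W(bore+A*11)); print(env.state()['grip_force'])"
```

```text
t: 5.65
eef_pos: [507.5, -350.7, 141.2]
tcp_rot: [2.653, -0.0, 1.352]
ft_force: [-0.3, -0.5, -0.1]
opening: 0.215
grip_force: 0.0
t 5.65 pos [ 507.5 -350.7  141.2] F [-0.3 -0.5 -0.1] open 0.215 j [-0.83  0.46  1.97  0.76  0.4  -1.28]
 rotvec [-0.     -0.0001  0.0002] deg 0.01
 shift cm: old axes [ 0.074 -0.072  0.197] new axes [ 0.074 -0.072  0.197]
0.0
```

```bash
python3 -m inch '[[0,0,0,0,0,0,1],[0,0,0,0,0,0,1],[0,0,0,0,0,0,1]]'; python3 -c "
from g import *
plan(ori(28),W(bore+A*11))"
```

```text
t: 6.02
eef_pos: [507.4, -350.7, 141.2]
tcp_rot: [2.653, -0.0, 1.352]
ft_force: [0.5, 0.1, -0.6]
opening: 0.168
grip_force: 30.0
t 6.03 pos [ 507.4 -350.7  141.2] F [ 0.5  0.1 -0.6] open 0.168 j [-0.83  0.46  1.97  0.76  0.4  -1.28]
 rotvec [-0.0001 -0.0001  0.0003] deg 0.02
 shift cm: old axes [ 0.072 -0.066  0.196] new axes [ 0.072 -0.066  0.196]
```

```bash
python3 -m inch '[[0,0,0,0,0,-0.5,1],[0,0,0,0,0,-0.7,1],[0,0,0,0,0,-0.7,1]]';  python3 -m inch '[[0,0,0,0,0,-0.8,1],[0,0,0,0,0,-0.8,1],[0,0,0,0,0,-0.8,1],[0,0,0,0,0,-0.8,1],[0,0,0,0,0,-1,1],[0,0,0,0,0,-1,1],[0,0,0,0,0,0,1]]'; python3 -c "
from g import *
plan(ori(28),W(bore+A*84))"
```

```text
t: 6.4
eef_pos: [498.5, -348.7, 158.6]
tcp_rot: [2.653, 0.0, 1.352]
ft_force: [-0.6, -0.8, -1.4]
opening: 0.166
grip_force: 30.0
t: 7.28
eef_pos: [474.8, -343.6, 204.8]
tcp_rot: [2.652, 0.001, 1.352]
ft_force: [-0.3, 0.5, -0.3]
opening: 0.16
grip_force: 30.0
t 7.28 pos [ 474.8 -343.6  204.8] F [-0.3  0.5 -0.3] open 0.16 j [-0.87  0.33  1.97  0.61  0.52 -1.15]
 rotvec [0.001  0.0007 0.0005] deg 0.07
 shift cm: old axes [ 0.089 -0.102  0.082] new axes [ 0.089 -0.102  0.082]
```

```bash
python3 -c "
from g import *
plan(ori(0,0),W((0,-88,150)))"
```

```text
t 7.28 pos [ 474.8 -343.6  204.8] F [-0.3  0.5 -0.3] open 0.16 j [-0.87  0.33  1.97  0.61  0.52 -1.15]
 rotvec [ 0.4876  0.0544 -0.2143] deg 30.68
 shift cm: old axes [-8.707 -1.241  5.554] new axes [-8.833 -0.411  5.477]
```

```bash
python3 -m inch '[[0.0813,0.0091,-0.0357,0,0,0,1],[0.0813,0.0091,-0.0357,0,0,0,1],[0.0813,0.0091,-0.0357,0,0,0,1],[0.0813,0.0091,-0.0357,0,0,0,1],[0.0813,0.0091,-0.0357,0,0,0,1],[0.0813,0.0091,-0.0357,0,0,0,1],[0,0,0,-2.2,-0.1,0,1],[0,0,0,-2.2,-0.1,0,1],[0,0,0,-2.2,-0.1,0,1],[0,0,0,-2.2,-0.1,0,1],[0,0,0,0,0,2,1],[0,0,0,0,0,2,1],[0,0,0,0,0,0,1],[0,0,0,0,0,0,1]]'
cat > look.py <<'E'
from g import *
import sys
plan(ori(0,0),W((0,-88,130)))
s=env.state(); T=Rc(s['tcp_rot']); t=np.array(s['eef_pos'])
p=env.read_camera('scene')
r=env.trace(p,'pin')
for a in r[:2]:
    C=cloud(p,a['mask']); L=(C-t)@T
    k=(abs(L[:,0])<25)&(abs(L[:,1])<25)&(abs(L[:,2])<80); L=L[k]
    print('pin',round(a['score'],2),k.sum())
    for z in range(-40,70,6):
        q=L[(L[:,2]>=z)&(L[:,2]<z+6)]
        if len(q)>2: print(z,len(q),q.mean(0).round(1),q[:,:2].min(0).round(1),q[:,:2].max(0).round(1))
I=p['img'].copy()[...,::-1].copy()
I=cv2.resize(I[150:330,220:420],None,fx=4,fy=3.33*1)
def ln(a,c=(0,0,255)):
    u=(proj(p,a)-[220,150])*[4,3.33]; cv2.polylines(I,[u.round().astype(int)[:,None]],False,c,1)
ln([t+T@[0,0,-37],t+T@[0,0,59]]); ln([t+T@[-10,0,13],t+T@[10,0,13]])
ln([W(x) for x in((-25,-60,60),(-25,-113,60),(25,-113,60),(25,-60,60))],(0,255,0)); ln([W((0,-88,56)),W((0,-88,110))],(0,255,255))
cv2.imwrite(f'pics/{sys.argv[1]}.png',I)
E
python3 look.py s2
```

```text
t: 9.02
eef_pos: [471.0, -432.1, 164.5]
tcp_rot: [-3.141, -0.001, 1.57]
ft_force: [0.1, -0.2, -1.1]
opening: 0.164
grip_force: 30.0
t 9.03 pos [ 471.  -432.1  164.5] F [ 0.1 -0.2 -1.1] open 0.164 j [-0.85  0.56  1.58  0.    1.   -0.85]
 rotvec [-0.0003 -0.0006 -0.0003] deg 0.04
 shift cm: old axes [ 0.022 -0.027  3.452] new axes [ 0.024 -0.028  3.452]
pin 0.88 264
-40 10 [ -6.3  -0.8 -36.1] [-7.8 -2.3] [-4.9  0.9]
-34 11 [ -6.9  -0.8 -30.7] [-8.4 -3.2] [-5.8  1.7]
-28 11 [ -6.8  -0.4 -24.5] [-7.7 -4.2] [-5.9  3.2]
-22 17 [ -6.4  -0.2 -18.8] [-8.  -4.3] [-5.1  4.5]
-16 19 [ -6.6   0.2 -13.1] [-9.4 -5.1] [-2.4  7.8]
-10 16 [-6.4 -1.  -7.2] [-8.2 -4.3] [-4.2  3.8]
-4 23 [-7.1 -1.4 -0.9] [-12.5 -12.3] [-4.2  5.3]
2 30 [-5.3 -3.7  5.8] [-10.5  -8.7] [0.1 4.6]
8 32 [-5.  -3.5  9.5] [ -9.4 -10.1] [6.3 8.1]
14 12 [-2.7 -1.4 17.8] [-4.6 -3.5] [0.2 1.4]
20 17 [-1.1 -2.2 22.8] [-4.3 -4.3] [3.5 0.3]
26 18 [-1.7 -2.9 28.9] [-4.3 -4.9] [1.3 0.3]
32 12 [-1.8 -2.8 35.5] [-4.3 -4.2] [ 1.5 -0.6]
38 12 [-1.8 -2.4 41.5] [-3.6 -4.5] [ 1.1 -0.1]
44 12 [-2.1 -2.4 46.8] [-4.3 -4.6] [1.2 0.4]
50 12 [-1.3 -1.9 52.7] [-3.4 -4.6] [3. 1.]
```

View pics/s2.png

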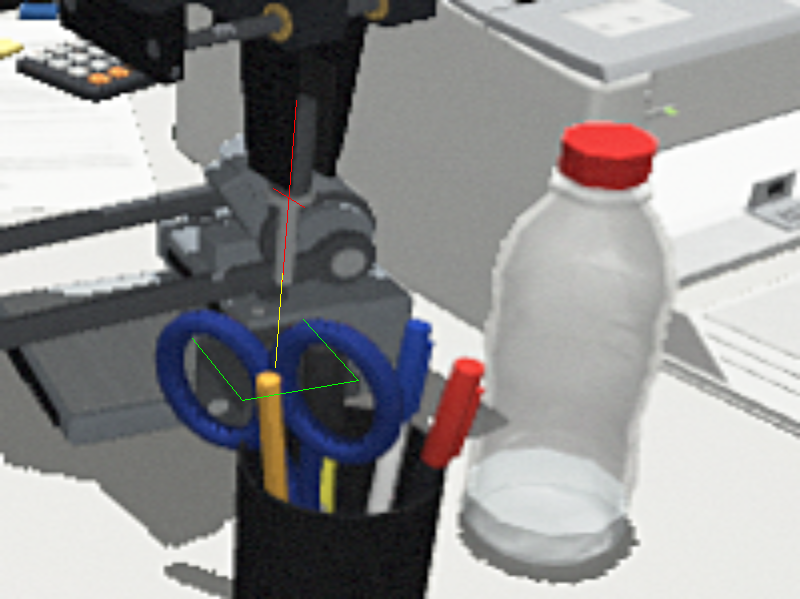

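Pin is held straight in line with the tool: grip at (305,140), collar at (288,195), shank tip at (285,280). The ledge behind the scissors, green outline, matches. Before lowering I check the slot position in the first top picture.

Run:
```python
from g import *
p=dict(env.read_camera('top')); z=np.load('top0.npz')
u0,v0,k=285,160,12
I=cv2.resize(z['img'][v0:v0+48,u0:u0+60,::-1],None,fx=k,fy=k,interpolation=cv2.INTER_CUBIC)
def ln(a,c):
    u=(proj(p,[W(x) for x in a])-[u0,v0]+.5)*k; cv2.polylines(I,[u.round().astype(int)[:,None]],False,c,1)
ln([(-25,-60,60),(-25,-113,60),(25,-113,60),(25,-60,60)],(0,255,0))
ln([(-6.5,-113,60),(-6.5,-81.5,60),(6.5,-81.5,60),(6.5,-113,60)],(0,0,255))
ln([(-12.5,-100.5,60),(-12.5,-75.5,60),(12.5,-75.5,60),(12.5,-100.5,60),(-12.5,-100.5,60)],(255,0,0))
ln([(-3,-88,56),(3,-88,56)],(0,255,255))
cv2.imwrite('pics/slot.png',I)
p['depth']=z['depth']
C=cloud(p,np.ones((384,512),bool)); D=(C-o)@M
m=(D[:,2]>50)&(D[:,2]<66)&(D[:,1]<-66)&(D[:,1]>-125)&(abs(D[:,0])<40)
L=D[m]; print(len(L),L.min(0).round(1),L.max(0).round(1))
for y in range(-116,-66,4):
    q=L[(L[:,1]>=y)&(L[:,1]<y+4),0]; 
    if len(q): print(y,np.sort(q).round(0).astype(int).tolist())
```

```text
283 [ -25.2 -112.8   50.1] [ 24.9 -66.   64.1]
-116 [-14, 11, 13, 24]
-112 [-25, -25, -25, -23, -22, -20, -20, -17, -14, -12, -11, -9, -8, 7, 10, 12, 15, 16, 18, 18, 21, 24]
-108 [-24, -21, -18, -18, -15, -15, -13, -13, -10, -7, 7, 7, 9, 9, 11, 12, 15, 17, 20, 20, 22, 23]
-104 [-24, -24, -22, -21, -19, -19, -16, -13, -11, -11, -8, -8, 6, 8, 8, 11, 13, 14, 16, 16, 19, 19, 22, 24]
-100 [-25, -25, -22, -20, -17, -17, -14, -12, -11, -9, 7, 10, 11, 13, 13, 16, 18, 20, 21, 23, 24]
-96 [-24, -23, -21, -21, -18, -15, -15, -12, -10, -9, -7, 6, 7, 9, 9, 12, 14, 15, 17, 17, 20, 20, 22]
-92 [-24, -22, -19, -18, -16, -16, -14, -13, -11, -10, -8, 8, 11, 11, 13, 16, 18, 21, 22, 24]
-88 [-25, -25, -23, -22, -20, -17, -14, -11, -9, -8, 7, 8, 10, 13, 13, 15, 16, 18, 21, 24, 24]
-84 [-25, -23, -21, -20, -18, -17, -15, -15, -12, -9, -7, -2, 1, 7, 9, 10, 12, 12, 14, 17, 17, 19, 20, 23, 23]
-80 [-24, -24, -22, -21, -19, -16, -14, -13, -10, -10, -8, -7, -5, -5, -2, 0, 3, 3, 5, 6, 9, 11, 13, 14, 16, 16, 19, 19, 22, 24]
-76 [-25, -25, -22, -20, -19, -17, -17, -14, -11, -9, -6, -4, -3, 0, 2, 4, 7, 8, 10, 11, 13, 15, 18, 21, 21, 23, 24]
-72 [-24, -23, -21, -20, -18, -15, -15, -13, -12, -9, -7, -4, -2, -1, 1, 1, 4, 4, 6, 9, 12, 12, 14, 15, 17, 17, 20, 22]
-68 [-18, -16, -13, -10, -7, -5, -3, 0, 3, 6, 9, 11, 14, 19, 22, 25]
```

View pics/slot.png

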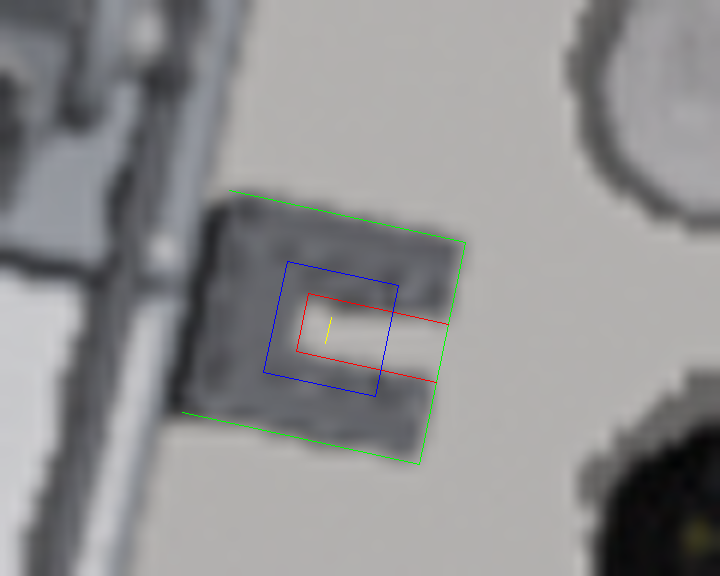

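Depth shows the ledge at x −25.2..24.9 mm, y edge −112.8, and the slot at about ±7 mm. In the picture the slot is at (375,340). So the seat matches the fit. Lower in stages, watching the force.

```bash
python3 -m inch '[[0,0,0,0,0,2,1],[0,0,0,0,0,2,1],[0,0,0,0,0,1,1],[0,0,0,0,0,0.5,1],[0,0,0,0,0,0,1]]'; python3 -m inch '[[0,0,0,0,0,1,1],[0,0,0,0,0,1,1],[0,0,0,0,0,0.8,1],[0,0,0,0,0,0,1]]'; python3 -c "
from g import *
plan(ori(0,0),W((0,-88,69)))"
```

```text
t: 9.8
eef_pos: [470.9, -431.4, 109.1]
tcp_rot: [-3.141, -0.001, 1.571]
ft_force: [1.2, -0.5, -0.1]
opening: 0.164
grip_force: 30.0
t: 10.3
eef_pos: [470.6, -431.1, 79.9]
tcp_rot: [-3.14, -0.002, 1.571]
ft_force: [0.4, -0.0, -1.1]
opening: 0.164
grip_force: 30.0
t 10.3 pos [ 470.6 -431.1   79.9] F [ 0.4 -0.  -1.1] open 0.164 j [-0.85  0.66  1.65  0.    0.84 -0.85]
 rotvec [-0.0019 -0.0022  0.0001] deg 0.17
 shift cm: old axes [-0.086  0.013  1.093] new axes [-0.084  0.011  1.093]
```

```bash
python3 -m inch '[[0,0,0,-0.12,0,0.3,1],[0,0,0,0,0,0.4,1],[0,0,0,0,0,0,1]]'; python3 -m inch '[[0,0,0,0,0,0.2,1],[0,0,0,0,0,0.1,1],[0,0,0,0,0,0,1]]'; python3 -c "
from g import *
plan(ori(0,0),W((0,-88,69)))"
```

```text
t: 10.68
eef_pos: [470.7, -432.4, 73.5]
tcp_rot: [-3.14, -0.002, 1.571]
ft_force: [0.2, 0.3, 0.1]
opening: 0.161
grip_force: 30.0
t: 11.05
eef_pos: [470.8, -432.5, 70.8]
tcp_rot: [-3.141, -0.001, 1.571]
ft_force: [0.3, -0.7, -0.8]
opening: 0.162
grip_force: 30.0
t 11.05 pos [ 470.8 -432.5   70.8] F [ 0.3 -0.7 -0.8] open 0.162 j [-0.85  0.67  1.65  0.    0.82 -0.85]
 rotvec [-0.001  -0.0013  0.0001] deg 0.09
 shift cm: old axes [ 0.056 -0.009  0.177] new axes [ 0.056 -0.01   0.177]
```

```bash
python3 -m inch '[[0,0,0,0,0,0.1,1],[0,0,0,0,0,0,1]]'; python3 -m inch '[[0,0,0,0,0,0.1,1],[0,0,0,0,0,0,1]]'
```

```text
t: 11.3
eef_pos: [470.8, -432.5, 69.8]
tcp_rot: [-3.141, -0.001, 1.571]
ft_force: [-0.2, 0.2, -0.4]
opening: 0.163
grip_force: 30.0
t: 11.55
eef_pos: [470.8, -432.6, 69.3]
tcp_rot: [-3.141, -0.001, 1.571]
ft_force: [-1.1, 0.7, 4.1]
opening: 0.161
grip_force: 30.0
```

```bash
python3 -m inch '[[0,0,0,0,0,0.1,1],[0,0,0,0,0,0,1]]'
```

```text
t: 11.8
eef_pos: [470.9, -432.6, 69.2]
tcp_rot: [-3.141, -0.0, 1.571]
ft_force: [-2.6, 2.6, 13.5]
opening: 0.162
grip_force: 30.0
```

Contact came at the predicted seat height (69.2 mm), well below the rim. Release, rise and check.

```bash
python3 -m inch '[[0,0,0,0,0,-0.1,0.4],[0,0,0,0,0,0,0.2],[0,0,0,0,0,0,0],[0,0,0,0,0,0,0],[0,0,0,0,0,0,0],[0,0,0,0,0,-1,0],[0,0,0,0,0,-2,0],[0,0,0,0,0,-4,0],[0,0,0,0,0,-4,0],[0,0,0,0,0,-4,0],[0,0,0,0,0,-2,0],[0,0,0,0,0,0,0]]'
python3 - <<'E'
from g import *
plan(ori(28),W((-115.3,0,65)))
p=env.read_camera('scene'); r=env.trace(p,'pin')
C=cloud(p,r[0]['mask']); D=(C-o)@M; print(round(r[0]['score'],2))
for z in range(54,116,6):
    q=D[(D[:,2]>=z)&(D[:,2]<z+6)]
    if len(q)>2: print(z,len(q),np.median(q,0).round(1))
print('top',np.percentile(D[:,2],[95,99]).round(1))
I=cv2.resize(p['img'][150:330,180:380,::-1],None,fx=4,fy=3.33)
u=(proj(p,[W((0,-88,56)),W((0,-88,106))])-[180,150])*[4,3.33]; cv2.polylines(I,[u.round().astype(int)[:,None]],False,(0,0,255),1)
cv2.imwrite('pics/s3.png',I)
E
```

```text
t: 13.3
eef_pos: [471.3, -433.0, 240.8]
tcp_rot: [3.14, 0.001, 1.571]
ft_force: [-0.4, 0.2, 0.2]
opening: 0.499
grip_force: 0.0
t 13.3 pos [ 471.3 -433.   240.8] F [-0.4  0.2  0.2] open 0.499 j [-0.85  0.49  1.49  0.    1.16 -0.85]
 rotvec [-0.4852 -0.0523  0.2151] deg 30.56
 shift cm: old axes [11.229 -9.421 17.556] new axes [  8.893 -18.506  10.076]
0.77
72 8 [ -6.5 -90.2  77.4]
78 13 [ -6.1 -92.6  80.9]
84 23 [ -5.1 -93.8  87.2]
90 36 [ -3.1 -93.7  92.3]
96 36 [ -3.  -93.9  99.2]
102 62 [ -1.1 -91.7 106.3]
top [107.8 149. ]
```

View pics/s3.png

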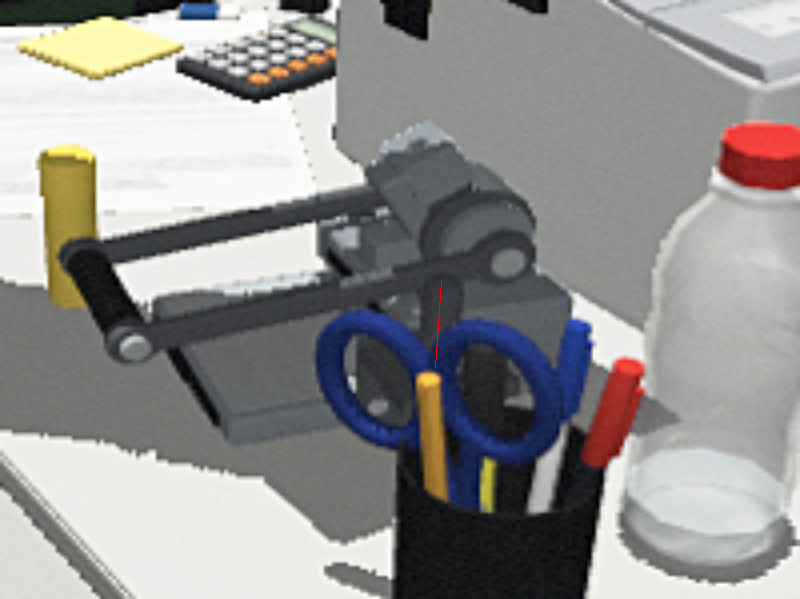

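The pin stands upright on the seat line at (440,320), top at z ≈ 106 mm as expected, cup and bottle in place. On to the lever: grasp leaning 12°, with 30° of tool turn over the lift.

```bash
python3 -c "
from g import *
T=ori(12); b=W((-114.6,0,65))
plan(T,b-51*T[:,2]); plan(T,b+19*T[:,2])"
```

```text
t 13.4 pos [ 470.7 -432.4  238.3] F [-0.1  0.  -0. ] open 0.498 j [-0.85  0.49  1.49  0.    1.16 -0.85]
 rotvec [-0.2101 -0.0245  0.2181] deg 17.41
 shift cm: old axes [ 11.343 -10.294  12.373] new axes [  8.852 -14.825   9.464]
t 13.4 pos [ 470.7 -432.4  238.3] F [-0.1  0.  -0. ] open 0.498 j [-0.85  0.49  1.49  0.    1.16 -0.85]
 rotvec [-0.2101 -0.0245  0.2181] deg 17.41
 shift cm: old axes [11.015 -8.864 19.218] new axes [  8.852 -14.825  16.464]
```

```bash
python3 -m inch '[[-0.07,-0.0082,0.0727,0,0,0,0],[-0.07,-0.0082,0.0727,0,0,0,0],[-0.07,-0.0082,0.0727,0,0,0,0],[0,0,0,2.21,-3.7,0,0],[0,0,0,2.21,-3.7,0,0],[0,0,0,2.21,-3.7,0,0],[0,0,0,2.21,-3.7,0,0],[0,0,0,0,0,3,0],[0,0,0,0,0,3,0],[0,0,0,0,0,3,0],[0,0,0,0,0,0.4,0],[0,0,0,0,0,0,0]]'
python3 - <<'E'
from g import *
T=ori(12); b=W((-114.6,0,65)); plan(T,b+19*T[:,2])
p=env.read_camera('scene'); r=env.trace(p,'lever_grip'); C=cloud(p,r[0]['mask']); D=(C-o)@M; D=D[(D[:,2]<90)&(D[:,0]<-95)&(abs(D[:,1])<34)]
print(r[0]['score'],len(D),D.mean(0).round(1),np.percentile(D,[5,95],0).round(1))
cv2.imwrite('pics/s4.png',cv2.resize(p['img'][150:330,160:360,::-1],None,fx=4,fy=3.33))
E
```

```text
t: 14.9
eef_pos: [367.8, -319.1, 115.9]
tcp_rot: [2.933, -0.0, 1.352]
ft_force: [-0.3, 0.2, -0.0]
opening: 0.5
grip_force: 0.0
t 14.9 pos [ 367.8 -319.1  115.9] F [-0.3  0.2 -0. ] open 0.5 j [-0.93  0.39  2.12  0.29  0.49 -0.96]
 rotvec [-0.0005 -0.0002  0.0001] deg 0.03
 shift cm: old axes [ 0.022 -0.043  7.097] new axes [ 0.024 -0.047  7.097]
0.97 240 [-116.5   -0.8   72.9] [[-123.   -30.8   67.9]
 [-107.9   29.    75.7]]
```

View pics/s4.png

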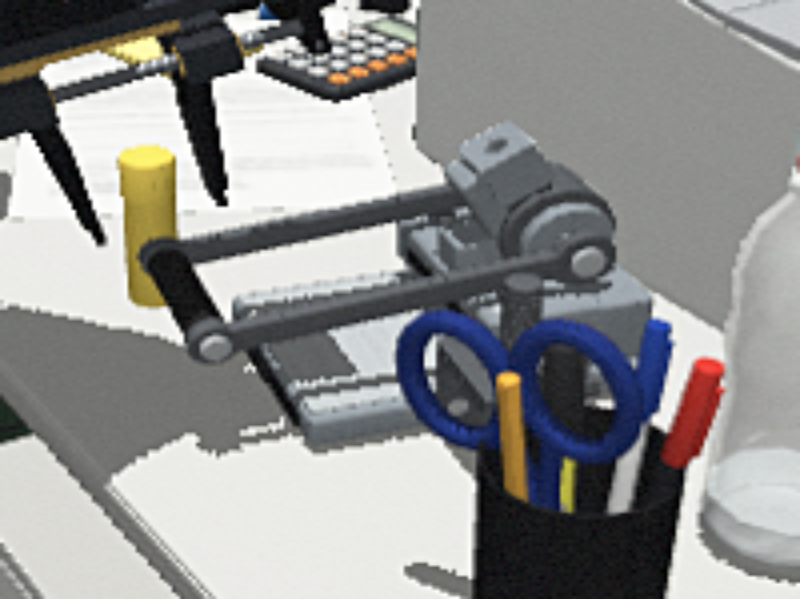

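Bore is empty at (497,148) and the bar lies at (183,295). Open fingertips are at (100,240) and (222,203), one each side of the bar. Descend and grip it.

```bash
python3 -m inch '[[0,0,0,0,-0.04,2,0],[0,0,0,0,0,2,0],[0,0,0,0,0,2,0],[0,0,0,0,0,1,0],[0,0,0,0,0,0,0],[0,0,0,0,0,0,1],[0,0,0,0,0,0,1],[0,0,0,0,0,0,1],[0,0,0,0,0,0,1],[0,0,0,0,0,0,1],[0,0,0,0,0,0,1],[0,0,0,0,0,0,1]]'
python3 - <<'E'
from g import *
s=env.state(); T0=Rc(s['tcp_rot']); g=(np.array(s['eef_pos'])-19*T0[:,2]-o)@M; print('grasp pt',g.round(1),s['opening'],s['grip_force'])
ax=np.array([50,0,80]); v=g-ax; v[1]=0; r=np.hypot(*v[[0,2]]); print('r',r); e0=np.arctan2(v[2],-v[0])
# 15 steps of 4 deg lever, 2 deg tool
def pose(k):
    a=e0+np.radians(4*k); T=ori(12-2*k); gp=ax+r*np.array([-np.cos(a),0,np.sin(a)]); gp[1]=g[1]; return T,W(gp)+19*T[:,2]
for k in range(15):
    A0,p0=pose(k);A1,p1=pose(k+1); print(k,R.from_matrix(A0.T@A1).as_rotvec().round(4),(A0.T@(p1-p0)/10).round(3),(A1.T@(p1-p0)/10).round(3))
E
```

```text
t: 16.5
eef_pos: [381.8, -322.5, 47.7]
tcp_rot: [2.931, 0.001, 1.352]
ft_force: [-2.2, 0.2, 4.7]
opening: 0.183
grip_force: 30.0
grasp pt [-114.5   -0.5   66.2] 0.18320763421781974 30.00077247619629
r 165.05797162014863
0 [ 0.0349 -0.     -0.    ] [-0.     0.118 -1.138] [-0.     0.078 -1.142]
1 [0.0349 0.     0.    ] [ 0.     0.158 -1.131] [ 0.     0.118 -1.136]
2 [ 0.0349 -0.     -0.    ] [-0.     0.197 -1.123] [-0.     0.158 -1.129]
3 [ 0.0349  0.     -0.    ] [ 0.     0.236 -1.113] [ 0.     0.197 -1.12 ]
4 [ 0.0349 -0.      0.    ] [ 0.     0.275 -1.102] [ 0.     0.236 -1.111]
5 [ 0.0349  0.     -0.    ] [-0.     0.313 -1.089] [-0.     0.275 -1.099]
6 [0.0349 0.     0.    ] [-0.     0.351 -1.075] [-0.     0.313 -1.087]
7 [ 0.0349 -0.     -0.    ] [-0.     0.388 -1.06 ] [-0.     0.351 -1.073]
8 [0.0349 0.     0.    ] [ 0.     0.425 -1.043] [ 0.     0.388 -1.058]
9 [ 0.0349 -0.      0.    ] [ 0.     0.461 -1.026] [ 0.     0.425 -1.041]
10 [ 0.0349  0.     -0.    ] [-0.     0.496 -1.007] [-0.     0.461 -1.023]
11 [ 0.0349 -0.      0.    ] [ 0.     0.531 -0.986] [ 0.     0.496 -1.004]
12 [ 0.0349  0.     -0.    ] [-0.     0.565 -0.965] [-0.     0.531 -0.984]
13 [0.0349 0.     0.    ] [-0.     0.598 -0.942] [-0.     0.565 -0.963]
14 [ 0.0349 -0.      0.    ] [-0.     0.631 -0.919] [-0.     0.598 -0.94 ]
```

```bash
python3 -m inch '[[0.0349,0,0,0,0.12,-1.14,1],[0.0349,0,0,0,0.16,-1.13,1],[0.0349,0,0,0,0.2,-1.12,1],[0.0349,0,0,0,0.24,-1.11,1],[0,0,0,0,0,0,1]]'
cat > lev.py <<'E'
from g import *
s=env.state(); T0=Rc(s['tcp_rot']); g=(np.array(s['eef_pos'])-19*T0[:,2]-o)@M; v=g-[50,0,80]
a=np.arctan2(v[2],-v[0]); print('grasp',g.round(1),'r',np.hypot(v[0],v[2]).round(1),'lever',(a+np.arctan2(15,165.3)).round(3),'lean',np.degrees(np.arctan2((M.T@T0)[0,2],-T0[2,2])).round(1))
E
python3 lev.py
```

```text
t: 17.12
eef_pos: [381.3, -322.3, 93.1]
tcp_rot: [3.073, 0.001, 1.353]
ft_force: [-8.3, -3.6, 1.8]
opening: 0.182
grip_force: 30.0
grasp [-112.4   -0.4  112. ] r 165.5 lever 0.285 lean 3.9
```

```bash
python3 -m inch '[[0.0349,0,0,0,0.26,-1.1,1],[0.0349,0,0,0,0.31,-1.09,1],[0.0349,0,0,0,0.35,-1.08,1],[0.0349,0,0,0,0.39,-1.06,1],[0.0349,0,0,0,0.42,-1.04,1],[0,0,0,0,0,0,1]]'; python3 lev.py;  python3 -m inch '[[0.0349,0,0,0,0.46,-1.03,1],[0.0349,0,0,0,0.5,-1.01,1],[0.0349,0,0,0,0.53,-0.99,1],[0.0349,0,0,0,0.56,-0.96,1],[0,0,0,0,0,0,1]]'; python3 lev.py
```

```text
t: 17.88
eef_pos: [397.0, -325.8, 146.5]
tcp_rot: [-3.033, -0.0, 1.353]
ft_force: [-12.1, -1.6, 6.4]
opening: 0.183
grip_force: 30.0
grasp [-92.9  -0.4 165.3] r 166.4 lever 0.629 lean -6.2
t: 18.5
eef_pos: [421.7, -331.4, 183.5]
tcp_rot: [-2.89, 0.0, 1.353]
ft_force: [-18.6, 1.4, 17.7]
opening: 0.18
grip_force: 30.0
grasp [-64.9  -0.5 201.9] r 167.5 lever 0.906 lean -14.4
```

```bash
python3 -m inch '[[0.0349,0,0,0,0.5,-0.98,1],[0,0,0,0,0,0,1]]'; python3 lev.py;  python3 -m inch '[[0.0349,0,0,0,0.56,-0.96,1],[0,0,0,0,0,0,1]]'; python3 lev.py
```

```text
t: 18.75
eef_pos: [429.5, -333.2, 191.8]
tcp_rot: [-2.857, 0.0, 1.352]
ft_force: [-14.4, 0.9, 15.9]
opening: 0.181
grip_force: 30.0
grasp [-56.3  -0.6 210. ] r 167.9 lever 0.976 lean -16.3
t: 19.0
eef_pos: [437.9, -335.0, 199.4]
tcp_rot: [-2.823, 0.0, 1.352]
ft_force: [-10.9, 0.4, 15.5]
opening: 0.181
grip_force: 30.0
grasp [-47.1  -0.6 217.5] r 168.3 lever 1.046 lean -18.2
```

Not stopped yet. Small steps on until the stop is felt.

```bash
python3 -m inch '[[0,0,0,0,0.26,-0.42,1],[0,0,0,0,0,0,1]]'; python3 lev.py;  python3 -m inch '[[0,0,0,0,0.26,-0.4,1],[0,0,0,0,0,0,1]]'; python3 lev.py
```

```text
t: 19.25
eef_pos: [441.3, -335.8, 202.2]
tcp_rot: [-2.824, 0.0, 1.352]
ft_force: [-10.3, -0.1, 10.0]
opening: 0.182
grip_force: 30.0
grasp [-43.7  -0.6 220.2] r 168.6 lever 1.073 lean -18.2
t: 19.5
eef_pos: [442.5, -336.0, 203.3]
tcp_rot: [-2.817, -0.001, 1.352]
ft_force: [-22.4, -0.7, -3.3]
opening: 0.181
grip_force: 30.0
grasp [-42.3  -0.6 221.3] r 168.8 lever 1.083 lean -18.6
```

```bash
python3 -m inch '[[0,0,0,0,0.15,-0.22,1],[0,0,0,0,0,0,1]]'; python3 lev.py
```

```text
t: 19.75
eef_pos: [442.6, -336.0, 203.5]
tcp_rot: [-2.811, -0.003, 1.351]
ft_force: [-31.0, -0.2, -14.1]
opening: 0.181
grip_force: 30.0
grasp [-42.1  -0.5 221.5] r 168.8 lever 1.084 lean -18.9
```

The lever no longer moves under a rising force, so it is at the stop. Release and retreat along the tool.

```bash
python3 -m inch '[[0,0,0,0,0,0,-0.4],[0,0,0,0,0,0,-0.4],[0,0,0,0,0,0,-0.4],[0,0,0,0,0,0,-0.4],[0,0,0,0,0,0,-0.4],[0,0,0,0,0,0,-0.4],[0,0,0,0,-0.2,0,-0.4],[0,0,0,0,0,-1,-0.4],[0,0,0,0,0,-2,-0.4],[0,0,0,0,0,-3,-0.4],[0,0,0,0,0,-3,-0.4],[0,0,0,0,-3,-1,-0.4],[0,0,0,0,-4,0,-0.4],[0,0,0,0,-4,0,-0.4],[0,0,0,0,-4,0,-0.4],[0,0,0,0,0,0,-0.4]]'
python3 - <<'E'
from g import *
p=env.read_camera('scene'); r=env.trace(p,'lever_grip')
for a in r[:1]:
    D=(cloud(p,a['mask'])-o)@M; D=D[(abs(D[:,1])<34)&(D[:,2]>60)]; m=np.median(D,0); print(a['score'],len(D),m.round(1))
for t in('water_bottle','pen_cup','glue_stick','pin'):
    a=env.find_in(p,t)[:1]; print(t,[(round(x['score'],2),w(p,x['centre']).round(1).tolist()) for x in a])
a=np.radians(-5.2)+1.05; I=p['img'][...,::-1].copy()
for ang,c in((1.05,(0,0,255)),(1.0,(255,0,255))):
    a=ang-.0906; u=proj(p,[W((50-166*np.cos(a),y,80+166*np.sin(a))) for y in(-35,35)]); cv2.polylines(I,[u.round().astype(int)[:,None]],False,c,1)
cv2.imwrite('pics/s5.png',cv2.resize(I[100:340,160:420],None,fx=3,fy=2.5))
E
```

```text
t: 21.75
eef_pos: [336.4, -312.1, 350.4]
tcp_rot: [-2.83, 0.002, 1.351]
ft_force: [-0.0, 0.4, 0.1]
opening: 0.704
grip_force: 0.0
0.9 418 [-41.9 -13.2 216.5]
water_bottle [(0.64, [509.3, -548.1, 121.1])]
pen_cup [(0.56, [411.7, -543.0, 87.9])]
glue_stick []
pin [(0.51, [468.6, -437.1, 99.0])]
```

View pics/s5.png

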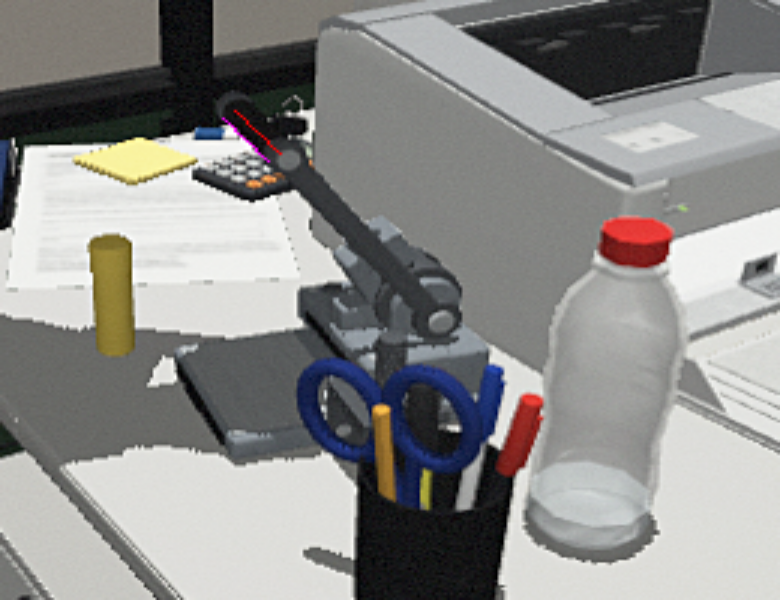

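The picture shows the lever up, with its bar at (255,130) on the 1.05 rad line. The pin is upright in its rest at (393,350). The glue stick (112,295), cup and bottle are standing where they were, and the arm is clear.

```bash
python3 -c "
from cell import env
print(env.job_done())"
```

```text
the job is handed in; nothing more can be done
None
```

The job is handed in, with no verdict shown: the pin is parked upright in its rest with the collar down, the lever is up at its stop, the bottle, pen cup and glue stick still stand in place, and the arm is clear, at about 22 s.

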